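# Lay out the small desk computer's drives, router and mouse

### The job

Set up this desk: lay the large drive flat beside the small computer, on the side that faces the round mouse mat, and the small drive next in line beyond it towards the mat, leaving an even 20 mm air gap between computer and large drive and between large and small drive; both drives centred on the computer's side and square to it, their long sides running straight out from it. Put the router upright on top of the computer, in the middle, and the mouse right way up in the middle of the mat. Set everything down without dropping it, let go, and leave the stapler and the mug where they are.

Things in the scene. Friction and masses are not known exactly. Their poses are not given: they have to be found in the camera images.
- computer: fixed flat black desktop computer: square box 170 x 170 mm, 50 mm high, flat top. Origin: centre of its underside, on the desk (z = 0). Its x and y axes are level and square to its sides, within 0.15 rad of the world's; wood front strip on its +x side, ports on -x. The side meant in the goal is its +y or -y side, whichever faces the mat; computer and mat may have swapped places.
- mat: round grey mouse mat, 180 mm across, 4 mm thick, fixed to the desk. Origin: centre of its underside, z = 0; its top is 4 mm higher.
- large_drive: the larger of two flat dark grey metal external drives with a pale grey top inlay: 66 mm (its x) x 110 mm (its y) x 20 mm high (z), about 0.24 kg, loose. Origin: centre of its underside. Grip it across its 66 mm width. Which end points which way does not matter.
- small_drive: the smaller dark grey metal external drive with a pale grey top inlay: 50 mm (its x) x 80 mm (its y) x 14 mm high (z), about 0.1 kg, loose. Origin: centre of its underside. Grip it across its 50 mm width. Which end points which way does not matter.
- mouse: black cordless computer mouse: 60 mm wide (its x), 108 mm long (its y, wheel end at +y), 36 mm high, domed in steps; its full-width sides reach up to about 14 mm, rounded above that to 24 mm. About 0.1 kg, loose. Origin: centre of its underside. Grip it low across its width. Its heading on the mat does not matter.
- router: white rounded square wireless router: 66 x 66 mm (x, y), 38 mm high, with a grey foot 56 x 56 mm and 6 mm deep under it; a thin grey ring on top. About 0.22 kg, loose. Origin: centre of its underside. Its heading on the computer does not matter.
- stapler: bystander, leave alone: stapler with dark wood-coloured top, 38 mm (x) x 140 mm (y), about 45 mm high, standing loose on the desk. Origin: centre of its underside.
- mug: bystander, leave alone: white mug, 76 mm across, 85 mm high, with a handle, standing loose on the desk. Origin: centre of its underside.

How it is judged:
By the outcome, as a careful person would: the job done as asked, in the order asked, and still so for the second after the job is handed in, with the robot touching nothing.
It also fails if it takes over 96 s, if anything falls off the work surface, if the arm or the gripper's body presses on something with over 40 N, if the wrist force passes 120 N, or if a joint passes its speed limit or range.

### The arm

A 6-joint arm with a two-finger parallel gripper is mounted at the origin on the work surface. World frame = base frame: x ahead of the robot, y to its left, z up, the work surface at z = 0. Lengths are in m, angles in rad, forces in N, time in s.
With the tool pointing down it reaches from about 0.375 to 0.975 m from the base axis. Payload 3.8 kg.
Tool frame: the origin (TCP) lies at the very end of the fingers, on their centre line; the grasp point (between the pads) lies 19 mm behind it; z points along the fingers, y is the line along which they close (so a half turn about z gives the same grasp; the last joint's range is limited). The gripper opens to 85 mm and grips with 20 to 120 N. Pads are 22 mm wide; open, the fingers measure 114 mm over their backs; the gripper's body (76 mm by 85 mm) begins 54 mm behind the grasp point. The pads swing forward as they close: fully open they stand 13 mm farther back than shut.
Start: joints at [1.186, 0.264, 1.604, -0, 1.274, -0.037], TCP at [0.23, 0.635, 0.231] pointing down, gripper open.
Joint ranges: [-2.63, 2.63], [-0.94, 2.18], [0.31, 2.57], [-1.31, 4.45], [0, 2.66], [-2.55, 2.55]. Speed limits (rad/s): [2.57, 2.57, 3.14, 3.14, 3.14, 3.14].

### API

Orientations are given as a rotation vector (axis times angle).
In Python, from workcell import bot gives the robot as it stands.
- The arm moves only by the shell command python3 -m creep 'ROWS' [FORCE]. ROWS is JSON, a list of rows, each a list of 5 numbers: the shift along the tool's x, y, z in units of 0.05 m (1.0 is 0.05 m), then the turn about the tool's z in units of 0.1 rad (1.0 is 0.1 rad), then the opening, from 0 (shut) to 1 (fully open). In form: [[tx, ty, tz, spin, hand], ...]. A call has 1 to 20 rows; each row shifts and turns the commanded pose from where the row before left it, along the tool's axes as they then stand; what a row does not reach is not made up. A row lasts 1/8 s, in which the tool goes at most 62.5 mm and 10.7 degrees, less where a joint would pass 70% of its speed; a pose out of reach is approached as far as the arm can. A call with a number of a shift or a turn outside -1 to 1 is refused whole. A call with a gripper value outside its range is refused whole. The fingers move at their own pace and stop on an object; FORCE is the grip in N (left out, the last holds). Time passes only in rows, so rows that do not move let the fingers close. It gives the time, the measured TCP pose, the force, the opening and the grip force at its end, in the units of the state.
- bot.read_state(): the state, without advancing time (a new reading comes with each control period).
- bot.read_camera(name): name is "scene" or "side" or "wrist"; returns a dict with "pixels" (480x640x3 uint8, red, green, blue), "vfov" (degrees; the focal length in pixels is half the picture's height over the tangent of half this angle, whatever the lens; pixels are square), "cx", "cy" (the principal point, pixels), "dist_coeffs" ([k1, k2, p1, p2, k3] as OpenCV has them; the pictures are not rectified), "world_to_cam" (4x4, takes a point from world to camera coordinates). Camera axes: x right, y down, z forward; pixel columns grow to the right and rows downward; lengths in m; the calibration is good to about 2 mm. A picture is of the moment at which its call begins. There is no depth.
- bot.finish_job(): hands the job in; it is judged then, once.
Trained networks look in a picture, given as the dict that the camera call returned (one of the last four; its "shot" number tells which), for a name from the list of things; names that differ only in an ending like _2 or _b are one class to them, and where a whole thing is asked for, a point or a joint stands for the part that bears it (a point fixed in the world has none). Each returns a list of dicts, best first, with "score" (0 to 1); they miss things now and then, are a little off and sometimes report something else, mostly with a low value. They report only what shows in the picture. A call takes as long as a camera call.
- bot.look_for(target, picture): "bbox" ([left, top, right, bottom] in pixels, round what is visible of it).
- bot.regions_of(target, picture): "mask" (480x640 bool, what is visible of it) and "bbox" ([left, top, right, bottom] in pixels, round what is visible of it).
The state is a dict: "time": time; "q": joint angles; "joint_vel": joint speeds; "joint_torque": joint torques, N m; "tool_pos": TCP position; "tcp_rot": TCP orientation; "wrist_force": force on the tool from outside, world axes, zero at the start; "torque": the same for the moment, N m; "width": opening from 0.0 (shut) to 1.0 (fully open); "grip_force": force on a finger pad.
Only numpy, scipy, OpenCV 4.12 (cv2) and the standard library are available. Lean on these libraries where they do the work, as an engineer would, in place of code of your own. Each camera call takes 0.05 s, during which the arm holds its last target. There are 200 camera calls.

## Working session

There is one attempt and no reset: what is moved stays moved. The work goes in short steps, Python scripts to look and compute and a shell command to move; the robot and the scene stay as the last step left them, time stands still between calls to the robot, and variables do not carry over. Pictures are saved under pics/ and viewed, at most 18 in all, crops included, and the job is handed in when it is done.

```bash
mkdir -p pics; ls
python3 - <<'E'
from workcell import bot
import cv2,numpy as np
s=bot.read_state();print({k:np.round(v,3) for k,v in s.items()})
ims=[]
for n in ("scene","side"):
    p=bot.read_camera(n);print(n,p['vfov'],p['cx'],p['cy'],p['dist_coeffs'],np.round(p['world_to_cam'],3).tolist())
    cv2.imwrite(f'pics/{n}0.png',p['pixels'][...,::-1])
    for t in "computer mat large_drive small_drive mouse router stapler mug".split():
        print(t,[(round(d['score'],2),np.round(d['bbox']).tolist()) for d in bot.look_for(t,p)[:3]])
E
```

```text
pics
{'time': np.float64(0.0), 'q': array([ 1.186,  0.265,  1.605,  0.   ,  1.274, -0.037]), 'joint_vel': array([-0.001,  0.001, -0.002,  0.001, -0.001,  0.002]), 'joint_torque': array([ 2.0000e-03, -5.1510e+01, -3.6732e+01,  0.0000e+00,  1.3000e-02,
       -0.0000e+00]), 'tool_pos': array([0.23 , 0.634, 0.23 ]), 'tcp_rot': array([-5.440e-01, -3.094e+00,  3.000e-03]), 'wrist_force': array([-0.087,  0.176,  0.343]), 'torque': array([-0.002, -0.018,  0.044]), 'grip_force': np.float64(0.0), 'width': np.float64(1.001)}
scene 52.569832796108 315.6503291018505 224.40815766014762 [-0.13557884  0.          0.          0.          0.        ] [[0.179, 0.984, -0.018, -0.109], [0.681, -0.137, -0.719, -0.317], [-0.71, 0.117, -0.694, 1.67], [0.0, 0.0, 0.0, 1.0]]
computer [(0.75, [386.0, 222.0, 467.0, 285.0])]
mat [(0.96, [183.0, 264.0, 252.0, 324.0])]
large_drive [(0.82, [196.0, 215.0, 236.0, 238.0])]
small_drive [(0.86, [256.0, 214.0, 289.0, 233.0])]
mouse [(0.83, [311.0, 199.0, 353.0, 219.0])]
router [(0.73, [382.0, 191.0, 408.0, 213.0]), (0.21, [436.0, 177.0, 460.0, 219.0])]
stapler [(0.94, [436.0, 177.0, 458.0, 218.0]), (0.5, [131.0, 210.0, 162.0, 248.0])]
mug [(0.73, [133.0, 206.0, 165.0, 251.0])]
side 53.9339609858845 313.90315281619706 245.73032216995708 [-0.07443195  0.          0.          0.          0.        ] [[0.798, -0.603, -0.018, -0.428], [-0.329, -0.411, -0.85, 0.201], [0.505, 0.684, -0.526, 0.964], [0.0, 0.0, 0.0, 1.0]]
computer []
mat []
large_drive [(0.69, [316.0, 296.0, 373.0, 337.0])]
small_drive [(0.95, [289.0, 270.0, 322.0, 293.0])]
mouse [(0.7, [189.0, 193.0, 237.0, 217.0])]
router [(0.66, [217.0, 213.0, 245.0, 236.0])]
stapler [(0.63, [190.0, 190.0, 237.0, 214.0])]
mug [(0.78, [383.0, 318.0, 433.0, 380.0])]
```

View pics/scene0.png

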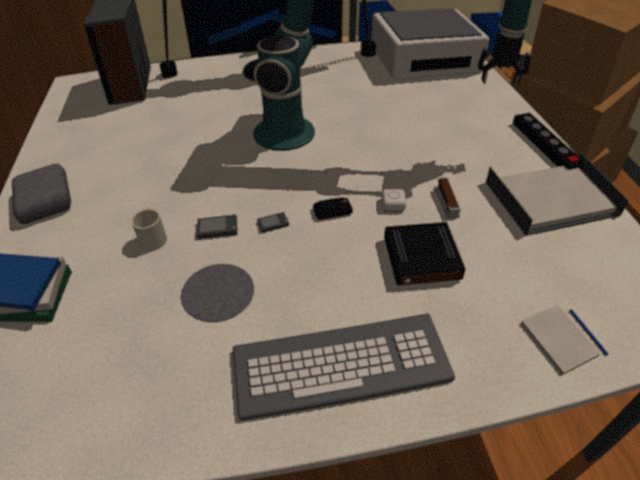

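View pics/side0.png

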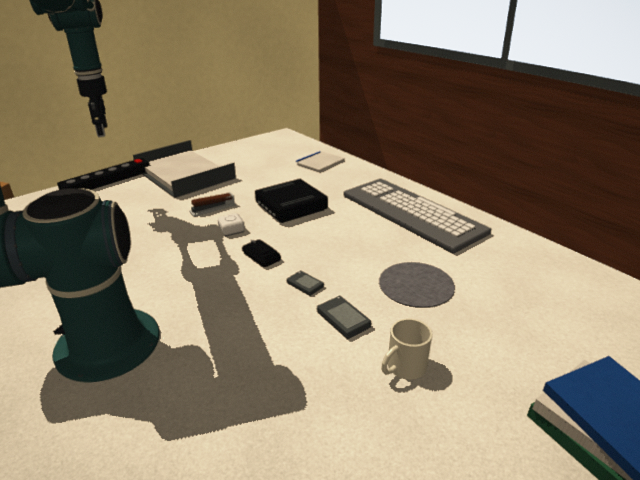

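```bash
cat > h.py <<'E'
from workcell import bot
import cv2,numpy as np
from scipy.optimize import minimize
def K(p):
    f=240/np.tan(np.radians(p['vfov'])/2); return np.array([[f,0,p['cx']],[0,f,p['cy']],[0,0,1.]])
def proj(p,P):
    T=np.array(p['world_to_cam']); 
    return cv2.projectPoints(np.asarray(P,float),cv2.Rodrigues(T[:3,:3])[0],T[:3,3],K(p),np.array(p['dist_coeffs']))[0][:,0]
def ray(p,uv,z=0.):
    n=cv2.undistortPoints(np.array([[uv]],float),K(p),np.array(p['dist_coeffs']))[0,0]
    T=np.array(p['world_to_cam']);R=T[:3,:3];c=-R.T@T[:3,3];d=R.T@np.r_[n,1];return (c+d*(z-c[2])/d[2])[:2]
def rr(w,l,z,r):
    a=np.linspace(0,2*np.pi,40,endpoint=False);c,s=np.cos(a),np.sin(a)
    return np.c_[np.sign(c)*(w/2-r)+r*c,np.sign(s)*(l/2-r)+r*s,0*a+z]
S={'computer':[(.17,.17,0,.003),(.17,.17,.05,.003)],'mat':[(.18,.18,0,.09),(.18,.18,.004,.09)],
'large_drive':[(.066,.11,0,.003),(.066,.11,.02,.003)],'small_drive':[(.05,.08,0,.003),(.05,.08,.014,.003)],
'mouse':[(.06,.108,0,.025),(.06,.108,.014,.025),(.05,.09,.024,.02),(.03,.05,.036,.015)],
'router':[(.056,.056,0,.012),(.066,.066,.006,.012),(.066,.066,.038,.012)],
'stapler':[(.038,.14,0,.005),(.038,.14,.045,.005)]}
Z={'computer':.025,'mat':.004,'large_drive':.01,'small_drive':.007,'mouse':.012,'router':.02,'stapler':.02}
def pts(n,x,y,a,z0=0.):
    P=np.vstack([rr(*s) for s in S[n]]);c,s=np.cos(a),np.sin(a)
    return P@np.array([[c,s,0],[-s,c,0],[0,0,1]])+[x,y,z0]
def sil(p,n,v,z0):
    h=cv2.convexHull(proj(p,pts(n,*v,z0)).astype(np.float32))
    m=np.zeros((480,640),np.uint8);cv2.fillConvexPoly(m,np.round(h*16).astype(np.int32),255,cv2.LINE_AA,4);return m/255.
def mask(n,p):
    r=bot.regions_of(n,p); return (r[0]['mask'].astype(float),r[0]['score'],r[0]['bbox']) if r else None
def fit(n,views,a0s=(0,.5,1.,1.57,2.1,2.6),z0=0.,x0=None):
    """views: list of (picture,mask)"""
    if x0 is None:
        q,m=views[0];ys,xs=np.nonzero(m);x0=ray(q,(xs.mean(),ys.mean()),Z[n]+z0)
    f=lambda v:sum(np.abs(sil(q,n,v,z0)-m).sum()/m.sum() for q,m in views)/len(views)
    best=None
    for a in a0s:
        r=minimize(f,[*x0,a],method='Nelder-Mead',options=dict(initial_simplex=[[x0[0]+.008,x0[1],a-.1],[x0[0]-.006,x0[1]+.006,a+.1],[x0[0]-.004,x0[1]-.008,a+.2],[x0[0],x0[1],a]],xatol=2e-4,fatol=1e-4,maxiter=150))
        if best is None or r.fun<best.fun:best=r
    return best.x,best.fun
def save(p,name,s=None):
    cv2.imwrite('pics/'+name,p['pixels'][...,::-1])
E
python3 - <<'E'
from h import *
sc=bot.read_camera('scene');sd=bot.read_camera('side');w=bot.read_camera('wrist')
T=np.array(w['world_to_cam']);s=bot.read_state()
R=cv2.Rodrigues(np.array(s['tcp_rot']))[0];c=-T[:3,:3].T@T[:3,3]
print('wrist cam in tool',R.T@(c-s['tool_pos']),(R.T@T[:3,:3].T)[:,2],w['vfov'],w['dist_coeffs'],'toolx',R[:,0],'tooly',R[:,1])
save(w,'w0.png')
for n in S:
    for vs in ('a','b','ab'):
        V=[]
        for q in ([sc] if vs=='a' else [sd] if vs=='b' else [sc,sd]):
            m=mask(n,q)
            if m and m[1]>.4: V.append((q,m[0]))
        if V: print(n,vs,len(V),*[np.round(k,4) for k in fit(n,V,(0,) if n in('computer','mat') else (0,.5,1.,1.57,2.1,2.6))])
E
```

```text
wrist cam in tool [ 0.07772473 -0.00218651 -0.14223545] [-0.30478901  0.00169916  0.95241838] 66.45007916773766 [0.01060314 0.         0.         0.         0.        ] toolx [-9.40121536e-01  3.40839400e-01  1.00304464e-05] tooly [3.40839401e-01 9.40121535e-01 4.44691274e-05]
computer a 1 [ 0.6427  0.2705 -0.0967] 0.1081
computer b 1 [ 0.6554  0.2809 -0.179 ] 0.179
computer ab 2 [ 0.6477  0.2701 -0.1542] 0.1604
mat a 1 [ 0.6541 -0.2533  0.156 ] 0.0516
mat b 1 [ 0.6543 -0.25   -0.2169] 0.0736
mat ab 2 [ 0.6536 -0.2522  0.1624] 0.0669
large_drive a 1 [ 0.4335 -0.2441  3.1624] 0.1579
large_drive ab 1 [ 0.4335 -0.2441  3.1624] 0.1579
small_drive a 1 [ 0.4405 -0.0936  3.2703] 0.2773
small_drive b 1 [ 0.4404 -0.0882  0.1707] 0.0979
small_drive ab 2 [ 0.4403 -0.0904  3.362 ] 0.2063
mouse a 1 [0.4219 0.0814 0.04  ] 0.127
mouse b 1 [ 0.4317 -0.2408  3.1506] 0.1133
mouse ab 2 [0.4236 0.0819 3.0936] 0.843
router a 1 [0.4336 0.2567 1.2754] 0.2346
router b 1 [ 0.432   0.257  -0.3656] 0.2007
router ab 2 [ 0.4326  0.2571 -0.3069] 0.22
stapler a 1 [0.4559 0.411  1.3829] 0.298
stapler b 1 [0.4505 0.4105 1.5668] 0.2594
stapler ab 2 [0.4518 0.4123 1.3974] 0.2836
```

View pics/w0.png

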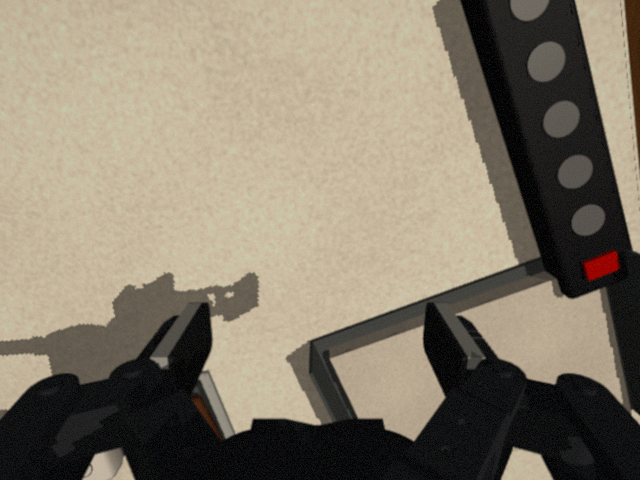

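```bash
cat >> h.py <<'E'
def go(x,y,z,h,n,cur=None):
    """constant row which, n times over, brings TCP to x,y,z with tool x heading h"""
    if cur is None:
        s=bot.read_state();R=cv2.Rodrigues(np.array(s['tcp_rot']))[0];cur=[*s['tool_pos'],np.arctan2(R[1,0],R[0,0])]
    cur=np.array(cur,float);dh=(h-cur[3]+np.pi)%(2*np.pi)-np.pi;st=dh/n
    M=np.zeros((2,2))
    for k in range(n):
        a=cur[3]+k*st;c,s=np.cos(a),np.sin(a);M+=np.array([[c,s],[s,-c]])  # tool x, tool y (z down)
    t=np.linalg.solve(M,np.array([x,y])-cur[:2])
    print('from',np.round(cur,4),'n',n,'row',np.round([*(t/.05),(cur[2]-z)/n/.05,-st/.1],3).tolist())
E
python3 -c "
from h import *
go(.55,.25,.35,1.45,16)"
```

```text
from [0.2301 0.6346 0.2313 2.7938] n 16 row [-0.671, 0.068, -0.148, 0.84]
```

```bash
python3 -m creep '[[-0.671,0.068,-0.148,0.84,1],[-0.671,0.068,-0.148,0.84,1],[-0.671,0.068,-0.148,0.84,1],[-0.671,0.068,-0.148,0.84,1],[-0.671,0.068,-0.148,0.84,1],[-0.671,0.068,-0.148,0.84,1],[-0.671,0.068,-0.148,0.84,1],[-0.671,0.068,-0.148,0.84,1],[-0.671,0.068,-0.148,0.84,1],[-0.671,0.068,-0.148,0.84,1],[-0.671,0.068,-0.148,0.84,1],[-0.671,0.068,-0.148,0.84,1],[-0.671,0.068,-0.148,0.84,1],[-0.671,0.068,-0.148,0.84,1],[-0.671,0.068,-0.148,0.84,1],[-0.671,0.068,-0.148,0.84,1],[0,0,0,0,1],[0,0,0,0,1]]' 30
cat > look.py <<'E'
import sys
from h import *
w=bot.read_camera('wrist')
if sys.argv[1]!='-': save(w,sys.argv[1])
for n in sys.argv[2:]:
    m=mask(n,w)
    if m:
        x,f=fit(n,[(w,m[0])],(0,) if n in('computer','mat') else (-.4,0,.4,1.,1.57,2.1)); b=m[2]
        print(n,'score',round(m[1],2),np.round(b).tolist(),'pose',np.round(x,4),'err',round(f,3))
    else: print(n,None)
E
python3 look.py w1.png computer mat large_drive small_drive mouse router
```

```text
time: 4.7
tool_pos: [0.5498, 0.2506, 0.3496]
tcp_rot: [-2.351, -2.083, -0.001]
wrist_force: [0.2, 0.5, 0.1]
width: 1.001
grip_force: 0.0
computer score 0.94 [327.0, 82.0, 480.0, 232.0] pose [ 0.6498  0.266  -0.0894] err 0.037
mat score 0.97 [385.0, 418.0, 429.0, 441.0] pose [ 0.6919 -0.3997  1.1   ] err 1.0
large_drive None
small_drive score 0.69 [255.0, 372.0, 300.0, 418.0] pose [ 0.4438 -0.0895  3.294 ] err 0.145
mouse score 0.58 [226.0, 266.0, 274.0, 338.0] pose [0.4272 0.0791 0.0712] err 0.107
router score 0.75 [202.0, 160.0, 260.0, 214.0] pose [0.4374 0.2554 1.3405] err 0.131
```

View pics/w1.png

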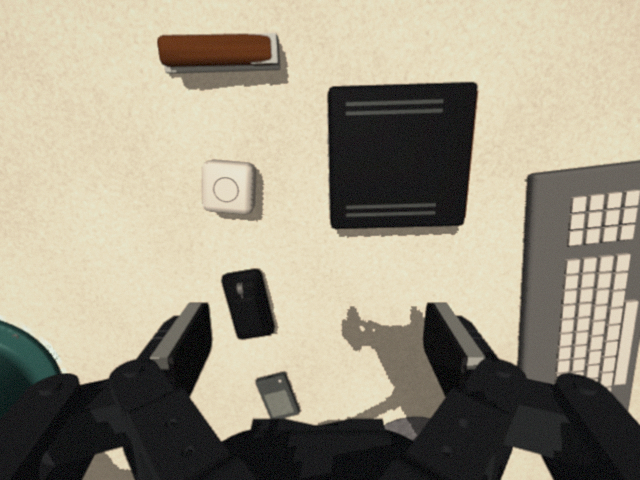

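```bash
python3 -c "
from h import *
go(.434,-.25,.22,1.57,14)"
```

```text
from [0.5497 0.2509 0.3493 1.4509] n 14 row [-0.725, -0.119, 0.185, -0.085]
```

```bash
python3 -m creep '[[-0.725,-0.119,0.185,-0.085,1],[-0.725,-0.119,0.185,-0.085,1],[-0.725,-0.119,0.185,-0.085,1],[-0.725,-0.119,0.185,-0.085,1],[-0.725,-0.119,0.185,-0.085,1],[-0.725,-0.119,0.185,-0.085,1],[-0.725,-0.119,0.185,-0.085,1],[-0.725,-0.119,0.185,-0.085,1],[-0.725,-0.119,0.185,-0.085,1],[-0.725,-0.119,0.185,-0.085,1],[-0.725,-0.119,0.185,-0.085,1],[-0.725,-0.119,0.185,-0.085,1],[-0.725,-0.119,0.185,-0.085,1],[-0.725,-0.119,0.185,-0.085,1],[0,0,0,0,1],[0,0,0,0,1]]' 30
python3 look.py w2.png large_drive small_drive mat mouse
```

```text
time: 7.05
tool_pos: [0.4336, -0.25, 0.2202]
tcp_rot: [-2.224, -2.219, -0.001]
wrist_force: [0.1, 0.7, -0.2]
width: 1.0
grip_force: 0.0
large_drive score 0.75 [285.0, 135.0, 356.0, 250.0] pose [ 0.4337 -0.2444 -0.0371] err 0.049
small_drive score 0.94 [298.0, 0.0, 363.0, 72.0] pose [ 0.4438 -0.0904  0.1606] err 0.037
mat score 0.83 [448.0, 104.0, 636.0, 284.0] pose [ 0.6545 -0.2543  0.0854] err 0.033
mouse None
```

View pics/w2.png

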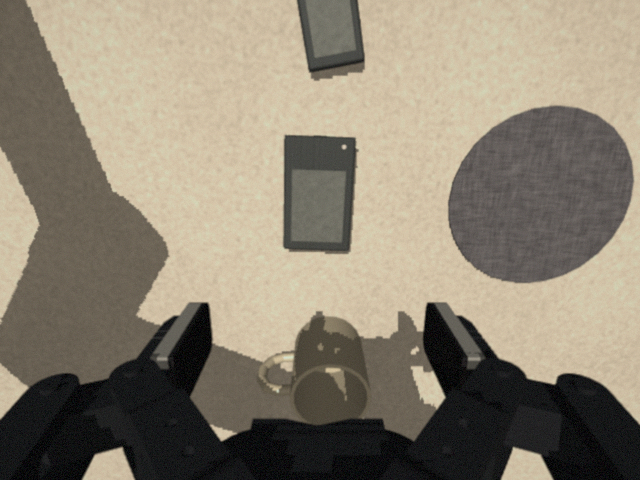

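```bash
python3 -c "
from h import *
go(.4337,-.2444,.04,1.534,7)"
```

```text
from [ 0.4339 -0.2497  0.2206  1.5702] n 7 row [0.015, -0.001, 0.516, 0.052]
```

```bash
python3 -m creep '[[0.015,0,0.516,0.052,1],[0.015,0,0.516,0.052,1],[0.015,0,0.516,0.052,1],[0.015,0,0.516,0.052,1],[0.015,0,0.516,0.052,1],[0.015,0,0.516,0.052,1],[0.015,0,0.516,0.052,1],[0,0,0.145,0,1],[0,0,0.145,0,1],[0,0,0.145,0,1],[0,0,0.145,0,1],[0,0,0.145,0,1],[0,0,0.145,0,1],[0,0,0,0,1],[0,0,0,0,0],[0,0,0,0,0],[0,0,0,0,0],[0,0,0,0,0],[0,0,0,0,0]]' 35
python3 -c "
from h import *
w=bot.read_camera('wrist');save(w,'w3.png')"
```

```text
time: 9.68
tool_pos: [0.434, -0.2454, -0.0035]
tcp_rot: [2.263, 2.178, 0.0]
wrist_force: [0.7, -0.4, 2.5]
width: 0.762
grip_force: 40.7
```

View pics/w3.png

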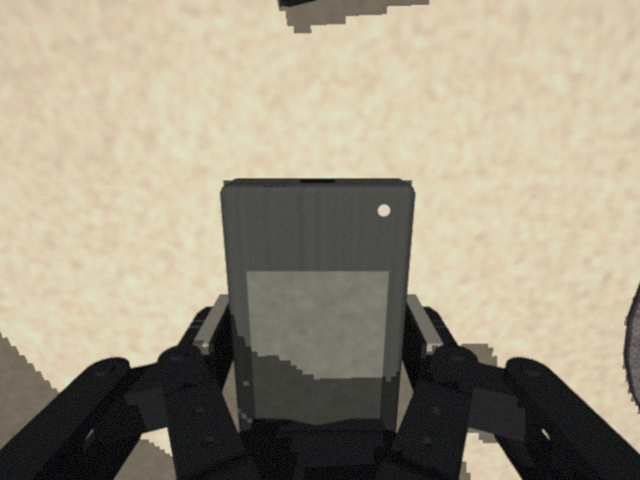

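```bash
cat > tgt.py <<'E'
from h import *
def tgt(c,d): return np.array([c[0]+d*np.sin(c[2]),c[1]-d*np.cos(c[2]),c[2]])
E
python3 -c "
from tgt import *
w=bot.read_camera('wrist');print(ray(w,(318,183),.02))
s=bot.read_state()
t=tgt([.6498,.266,-.089],.16);print(t)
go(t[0],t[1],.11,t[2]+1.5708,16,[.434,-.2454,.11,1.534])"
```

```text
[ 0.43619341 -0.18957338]
[ 0.63557879  0.10663326 -0.089     ]
from [ 0.434  -0.2454  0.11    1.534 ] n 16 row [0.455, 0.225, 0.0, 0.033]
```

```bash
python3 -m creep '[[0,0,-0.3,0,0],[0,0,-0.657,0,0],[0,0,-0.657,0,0],[0,0,-0.657,0,0],[0.455,0.225,0,0.033,0],[0.455,0.225,0,0.033,0],[0.455,0.225,0,0.033,0],[0.455,0.225,0,0.033,0],[0.455,0.225,0,0.033,0],[0.455,0.225,0,0.033,0],[0.455,0.225,0,0.033,0],[0.455,0.225,0,0.033,0],[0.455,0.225,0,0.033,0],[0.455,0.225,0,0.033,0],[0.455,0.225,0,0.033,0],[0.455,0.225,0,0.033,0],[0.455,0.225,0,0.033,0],[0.455,0.225,0,0.033,0],[0.455,0.225,0,0.033,0],[0.455,0.225,0,0.033,0]]'
python3 -m creep '[[0,0,0.3,0,0],[0,0,0.3,0,0],[0,0,0,0,0],[0,0,0,0,0]]'
python3 look.py w4.png computer
```

```text
time: 12.28
tool_pos: [0.6364, 0.1077, 0.1096]
tcp_rot: [-2.321, -2.117, 0.001]
wrist_force: [-0.5, -0.1, -2.4]
width: 0.761
grip_force: 40.2
time: 12.78
tool_pos: [0.6357, 0.1061, 0.0791]
tcp_rot: [-2.321, -2.117, 0.002]
wrist_force: [0.7, 0.3, -1.2]
width: 0.764
grip_force: 40.1
computer score 0.61 [3.0, 231.0, 74.0, 392.0] pose [0.363  0.1165 1.6636] err 0.168
```

View pics/w4.png

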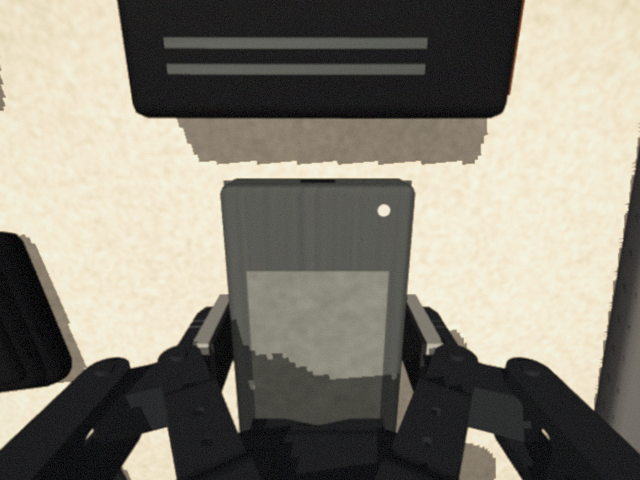

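```bash
cat > edge.py <<'E'
from tgt import *
def edge():
    w=bot.read_camera('wrist');g=cv2.cvtColor(w['pixels'],cv2.COLOR_RGB2GRAY).astype(float)
    g=cv2.GaussianBlur(g,(3,3),0);cols=np.arange(170,480,10);P=[]
    for c in cols:
        col=g[60:165,c]; d=np.diff(col); i=int(np.argmax(d[20:]))+20
        s=d[i-1:i+2]; P.append(60+i+.5+ (s[2]-s[0])/(2*(2*s[1]-s[0]-s[2])+1e-9))
    P=np.array(P);k=np.polyfit(cols,P,1);r=P-np.polyval(k,cols);ok=abs(r)<1.5;k=np.polyfit(cols[ok],P[ok],1)
    for z in (0,.05):
        a,b=ray(w,(200,np.polyval(k,200)),z),ray(w,(450,np.polyval(k,450)),z)
        print('z',z,'edge',np.round(a,4),np.round(b,4),'yaw',round(np.arctan2(*(b-a)[::-1]),4))
    # side edges of the top in row 80
    for r in (60,80,95):
        row=g[r]; d=np.diff(row); l=60+np.argmax(d[60:200]*-1); rt=450+np.argmax(d[450:560])
        A,B=ray(w,(l+.5,r),.05),ray(w,(rt+.5,r),.05); print('row',r,l,rt,'mid',np.round((A+B)/2,4),'width',round(np.linalg.norm(B-A),4))
    print('rms',r if 0 else np.std(P-np.polyval(k,cols)));return w
if __name__=='__main__':
    w=edge();s=bot.read_state();R=cv2.Rodrigues(np.array(s['tcp_rot']))[0];print(np.round(s['tool_pos'],4),'head',np.arctan2(R[1,0],R[0,0])-np.pi/2)
    z=s['tool_pos'][2]+.0235
    print('drive far edge',ray(w,(235,183),z),ray(w,(400,183),z))
E
python3 edge.py
```

```text
Traceback (most recent call last):
  File "edge.py", line 18, in <module>
    w=edge();s=bot.read_state();R=cv2.Rodrigues(np.array(s['tcp_rot']))[0];print(np.round(s['tool_pos'],4),'head',np.arctan2(R[1,0],R[0,0])-np.pi/2)
  File "edge.py", line 7, in edge
    s=d[i-1:i+2]; P.append(60+i+.5+ (s[2]-s[0])/(2*(2*s[1]-s[0]-s[2])+1e-9))
                                     ~^^^
IndexError: index 2 is out of bounds for axis 0 with size 2
```

```bash
sed -i 's/60:165/60:145/;s/r=P-np/e=P-np/;s/abs(r)/abs(e)/' edge.py; python3 edge.py
```

```text
z 0 edge [0.5761 0.1879] [0.72   0.1743] yaw -0.0937
z 0.05 edge [0.5912 0.1866] [0.7028 0.1761] yaw -0.0937
row 60 124 510 mid [0.6458 0.2053] width 0.1649
row 80 127 507 mid [0.6451 0.1975] width 0.1649
row 95 129 505 mid [0.6446 0.1915] width 0.1651
rms 0.10702759513757139
[0.6367 0.1065 0.0804] head -0.09165143267802578
drive far edge [0.61503058 0.16449158] [0.66844859 0.15953111]
```

```bash
python3 -m creep '[[0,0,0.3,0.02,0],[0,0,0.4,0,0],[0,0,0.4,0,0],[0,0,0.3,0,0],[0,0,0.14,0,0],[0,0,0.07,0,0],[0,0,0.04,0,0],[0,0,0,0,0],[0,0,0,0,0]]'
python3 edge.py
```

```text
time: 14.1
tool_pos: [0.6366, 0.1068, -0.0022]
tcp_rot: [2.322, 2.115, 0.001]
wrist_force: [-0.5, 0.1, -2.4]
width: 0.761
grip_force: 40.1
z 0 edge [0.601 0.185] [0.6918 0.1765] yaw -0.0932
z 0.05 edge [0.6162 0.1841] [0.6746 0.1786] yaw -0.0932
row 60 161 468 mid [0.6443 0.1947] width 0.0685
row 80 100 510 mid [0.6418 0.1908] width 0.0928
row 95 127 511 mid [0.6446 0.1873] width 0.088
rms 0.07552309594571677
[ 0.6366  0.1068 -0.0022] head -0.09321659663921689
drive far edge [0.61513912 0.16489893] [0.66860652 0.15985625]
```

```bash
python3 -m creep '[[-0.008,0,0.02,0,0],[0,0,0.01,0,0],[0,0,0,0,0]]'
```

```text
time: 14.52
tool_pos: [0.6365, 0.1064, -0.0035]
tcp_rot: [2.322, 2.115, 0.001]
wrist_force: [-2.6, -0.1, 5.0]
width: 0.758
grip_force: 41.0
```

```bash
python3 -m creep '[[0,0,0,0,0.9],[0,0,0,0,1],[0,0,0,0,1],[0,0,-0.2,0,1],[0,0,-0.5,0,1],[0,0,-0.7,0,1],[0,0,-0.7,0,1],[0,0,-0.7,0,1],[-0.2,0,-0.6,0,1],[-0.4,0,-0.5,0,1],[-0.4,0,-0.3,0,1],[0,0,0,0,1],[0,0,0,0,1]]'
python3 look.py w5.png large_drive computer small_drive
python3 -c "
from h import *
go(.4438,-.0904,.06,1.5708+.16,12)"
```

```text
time: 16.15
tool_pos: [0.6308, 0.0566, 0.2044]
tcp_rot: [-2.322, -2.114, 0.002]
wrist_force: [-0.6, 0.6, -1.1]
width: 1.001
grip_force: 0.0
large_drive score 0.73 [281.0, 82.0, 360.0, 210.0] pose [0.6366 0.1063 3.0399] err 0.05
computer score 0.93 [200.0, 0.0, 442.0, 58.0] pose [ 0.6517  0.2688 -0.0955] err 0.026
small_drive score 0.79 [122.0, 314.0, 167.0, 355.0] pose [ 0.4284 -0.0772  2.2995] err 2.897
from [0.6308 0.0571 0.2042 1.4782] n 12 row [-0.239, -0.318, 0.24, -0.211]
```

View pics/w5.png

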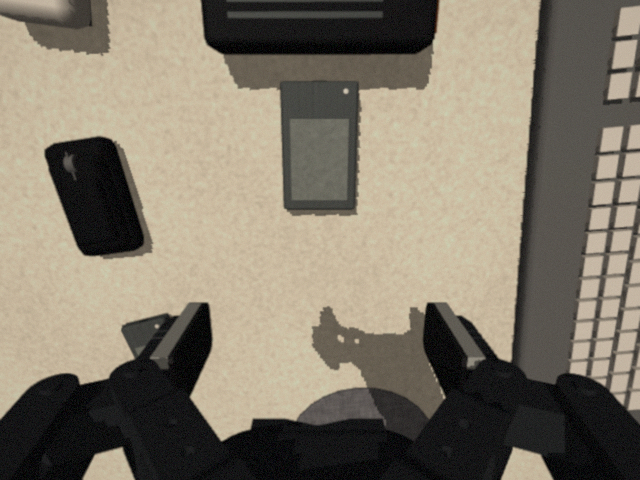

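```bash
python3 -m creep '[[-0.239,-0.318,0.17,-0.211,1],[-0.239,-0.318,0.17,-0.211,1],[-0.239,-0.318,0.17,-0.211,1],[-0.239,-0.318,0.17,-0.211,1],[-0.239,-0.318,0.17,-0.211,1],[-0.239,-0.318,0.17,-0.211,1],[-0.239,-0.318,0.17,-0.211,1],[-0.239,-0.318,0.17,-0.211,1],[-0.239,-0.318,0.17,-0.211,1],[-0.239,-0.318,0.17,-0.211,1],[-0.239,-0.318,0.17,-0.211,1],[-0.239,-0.318,0.17,-0.211,1],[0,0,0,0,1],[0,0,0,0,1]]'
python3 look.py w6.png small_drive mouse
python3 -c "
from h import *
go(.4438,-.0904,.02,1.5708+.16,5)"
```

```text
time: 18.1
tool_pos: [0.445, -0.0905, 0.1038]
tcp_rot: [2.037, 2.391, 0.001]
wrist_force: [0.4, 0.7, 1.3]
width: 1.002
grip_force: 0.0
small_drive score 0.69 [277.0, 175.0, 356.0, 287.0] pose [ 0.4437 -0.0918  0.1803] err 0.064
mouse score 0.91 [276.0, 0.0, 387.0, 48.0] pose [0.4272 0.0792 0.0636] err 0.15
from [ 0.4454 -0.0904  0.1041  1.7314] n 5 row [0.001, -0.006, 0.336, 0.001]
```

```bash
python3 -m creep '[[0,-0.02,0.45,-0.03,1],[0,0,0.45,-0.03,1],[0,0,0.45,0,1],[0,0,0.4,0,1],[0,0,0.2,0,1],[0,0,0.11,0,1],[0,0,0.05,0,1],[0,0,0,0,0],[0,0,0,0,0],[0,0,0,0,0],[0,0,0,0,0],[0,0,0,0,0],[0,0,0,0,0]]' 30
cat > far.py <<'E'
import sys
from tgt import *
# far edge of held drive: strongest dark->bright row transition upward, columns around 317
def far(w,lo=120,hi=260,c0=295,c1=340,h=None):
    g=cv2.GaussianBlur(cv2.cvtColor(w['pixels'],cv2.COLOR_RGB2GRAY),(3,3),0).astype(float)
    P=[]
    for c in range(c0,c1,5):
        d=-np.diff(g[lo:hi,c]); P.append(lo+.5+np.argmax(d))
    return np.median(P)
if __name__=='__main__':
    w=bot.read_camera('wrist');save(w,sys.argv[1]);print('far row',far(w))
E
python3 far.py w7.png
```

```text
time: 19.88
tool_pos: [0.4442, -0.0911, -0.0012]
tcp_rot: [2.029, 2.397, 0.001]
wrist_force: [0.1, 0.4, 5.2]
width: 0.577
grip_force: 32.2
far row 216.5
```

View pics/w7.png

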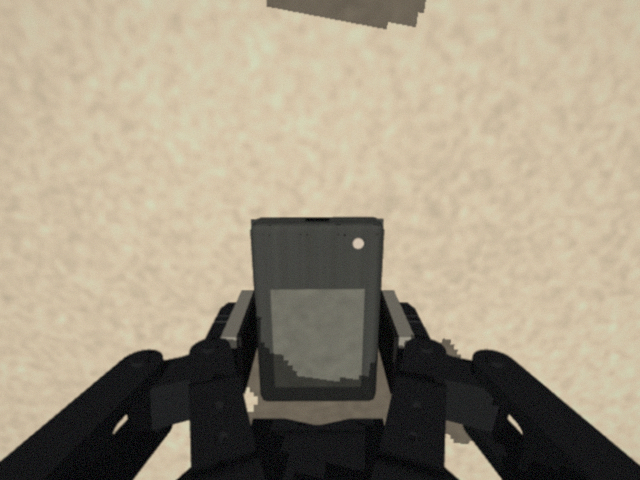

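Run:
```python
from h import *
# recreate w5 camera: use the current wrist camera-in-tool transform at commanded pose
s=bot.read_state();w=bot.read_camera('wrist')
R=cv2.Rodrigues(np.array(s['tcp_rot']))[0];T=np.array(w['world_to_cam'])
A=np.eye(4);A[:3,:3]=R;A[:3,3]=s['tool_pos'];CT=T@A
B=np.eye(4);B[:3,:3]=cv2.Rodrigues(np.array([-2.322,-2.114,.002]))[0];B[:3,3]=[.6308,.0566,.2044]
q=dict(w);q['world_to_cam']=CT@np.linalg.inv(B)
g=cv2.cvtColor(cv2.imread('pics/w5.png'),cv2.COLOR_BGR2GRAY).astype(int)
for c in (295,320,345): print(c,g[40:100,c].tolist())
for r in (50,51,52,53,54): print('comp',r,ray(q,(320,r),0))
for r in (80,81,82,83): print('drive',r,ray(q,(320,r),.02), 'bottom',ray(q,(320,r+128),0))
```

```text
295 [20, 18, 9, 12, 8, 0, 9, 6, 13, 10, 0, 6, 1, 17, 47, 81, 92, 95, 98, 99, 96, 101, 102, 92, 98, 100, 97, 98, 95, 92, 97, 95, 93, 93, 95, 96, 101, 99, 99, 98, 88, 70, 72, 68, 73, 75, 70, 73, 72, 73, 72, 71, 75, 70, 68, 72, 71, 68, 68, 74]
320 [19, 13, 19, 21, 0, 0, 1, 12, 1, 12, 7, 14, 10, 18, 51, 82, 94, 95, 99, 96, 94, 97, 97, 102, 98, 95, 98, 98, 98, 98, 99, 100, 99, 103, 100, 94, 98, 95, 94, 89, 71, 61, 62, 66, 73, 75, 72, 68, 71, 71, 73, 66, 77, 69, 75, 73, 71, 72, 70, 74]
345 [11, 3, 12, 15, 0, 0, 2, 8, 0, 1, 8, 0, 2, 11, 47, 82, 97, 95, 96, 96, 94, 96, 94, 95, 95, 93, 91, 92, 94, 91, 96, 92, 94, 93, 95, 92, 96, 92, 92, 94, 90, 68, 68, 71, 69, 71, 74, 83, 130, 184, 198, 198, 189, 152, 92, 74, 70, 70, 68, 69]
comp 50 [0.64453347 0.18700526]
comp 51 [0.64446282 0.18623979]
comp 52 [0.64439205 0.18547311]
comp 53 [0.64432117 0.18470523]
comp 54 [0.64425018 0.18393613]
drive 80 [0.64209061 0.16171396] bottom [0.63181887 0.04931056]
drive 81 [0.64202078 0.16095753] bottom [0.63172725 0.04831866]
drive 82 [0.64195084 0.16019988] bottom [0.63163547 0.04732507]
drive 83 [0.64188079 0.15944103] bottom [0.63154353 0.04632978]
```

```bash
cat > cam.py <<'E'
from h import *
def camat(pos,rot):
    """picture dict without pixels as the wrist camera would stand with the TCP there"""
    s=bot.read_state();w=bot.read_camera('wrist')
    A=np.eye(4);A[:3,:3]=cv2.Rodrigues(np.array(s['tcp_rot']))[0];A[:3,3]=s['tool_pos'];CT=np.array(w['world_to_cam'])@A
    B=np.eye(4);B[:3,:3]=cv2.Rodrigues(np.array(rot,float))[0];B[:3,3]=pos
    q=dict(w);q['world_to_cam']=CT@np.linalg.inv(B);return q
E
python3 - <<'E'
from cam import *
q=camat([.636,.1063,.0797],[-2.321,-2.117,.001])
for f in('w3','w4'):
    g=cv2.cvtColor(cv2.imread(f'pics/{f}.png'),cv2.COLOR_BGR2GRAY).astype(int)
    for c in (270,350): print(f,c,g[172:195,c].tolist())
print([g[108:126,c].tolist() for c in(270,350)])
z=.0797+.0035
for r in (178,180,182,184,186,188): print(r,'top',ray(q,(317,r),z+.02),'bot',ray(q,(317,r),z))
for r in (116,117,118): print(r,ray(q,(317,r),0),ray(q,(317,r),.05))
w=bot.read_camera('wrist')
for r in (215,217,219,221,223,225): print(r,'small top',ray(w,(317,r),.014),'bot',ray(w,(317,r),0))
g=cv2.cvtColor(w['pixels'],cv2.COLOR_RGB2GRAY).astype(int)
for c in (280,340): print(c,g[210:230,c].tolist(), g[390:410,c].tolist())
E
```

```text
w3 270 [208, 210, 211, 208, 216, 201, 125, 57, 48, 57, 54, 55, 56, 51, 52, 69, 73, 80, 77, 76, 76, 78, 78]
w3 350 [215, 217, 220, 218, 221, 205, 132, 57, 48, 55, 48, 55, 57, 56, 65, 73, 75, 83, 78, 79, 76, 75, 76]
w4 270 [236, 234, 232, 234, 235, 229, 146, 68, 66, 65, 68, 62, 65, 66, 75, 87, 93, 92, 92, 89, 95, 93, 89]
w4 350 [238, 238, 237, 239, 239, 232, 150, 69, 64, 65, 63, 65, 63, 73, 80, 86, 90, 95, 94, 94, 92, 92, 91]
[[23, 16, 21, 17, 13, 17, 24, 18, 18, 27, 81, 123, 132, 131, 130, 133, 134, 136], [23, 25, 18, 13, 18, 24, 21, 24, 11, 20, 69, 117, 123, 126, 125, 125, 124, 122]]
178 top [0.64065413 0.16369769] bot [0.64034322 0.16057792]
180 top [0.640594   0.16305145] bot [0.64027296 0.15982281]
182 top [0.64053367 0.16240303] bot [0.64020247 0.15906516]
184 top [0.64047313 0.16175242] bot [0.64013173 0.15830493]
186 top [0.64041239 0.1610996 ] bot [0.64006076 0.15754213]
188 top [0.64035145 0.16044457] bot [0.63998955 0.15677675]
116 [0.64235471 0.18311912] [0.64238736 0.18291555]
117 [0.64230404 0.18257455] [0.6423481  0.18249367]
118 [0.64225329 0.18202908] [0.64230878 0.18207111]
215 small top [ 0.43647467 -0.04882562] bot [ 0.4370858  -0.05243051]
217 small top [ 0.4365962 -0.0495553] bot [ 0.43722073 -0.05324061]
219 small top [ 0.43671816 -0.05028749] bot [ 0.43735613 -0.0540535 ]
221 small top [ 0.43684054 -0.05102222] bot [ 0.437492   -0.05486921]
223 small top [ 0.43696334 -0.05175949] bot [ 0.43762833 -0.05568774]
225 small top [ 0.43708657 -0.05249932] bot [ 0.43776514 -0.05650911]
280 [197, 196, 195, 195, 197, 198, 186, 119, 56, 48, 54, 55, 51, 57, 64, 65, 73, 71, 72, 77] [35, 29, 38, 36, 30, 34, 34, 31, 38, 31, 43, 76, 94, 102, 97, 96, 100, 101, 99, 99]
340 [196, 195, 199, 199, 202, 200, 165, 99, 55, 50, 50, 43, 49, 55, 46, 63, 67, 71, 65, 71] [35, 33, 40, 31, 32, 40, 38, 35, 36, 33, 54, 82, 93, 97, 96, 99, 95, 93, 99, 100]
```

```bash
python3 -c "
from h import *
go(.626,-.0062,.06,1.4773,10,[.4442,-.0911,.06,1.737])"
```

```text
from [ 0.4442 -0.0911  0.06    1.737 ] n 10 row [0.152, 0.373, 0.0, 0.26]
```

```bash
python3 -m creep '[[0,0,-0.22,0,0],[0,0,-0.5,0,0],[0,0,-0.5,0,0],[0.152,0.373,0,0.26,0],[0.152,0.373,0,0.26,0],[0.152,0.373,0,0.26,0],[0.152,0.373,0,0.26,0],[0.152,0.373,0,0.26,0],[0.152,0.373,0,0.26,0],[0.152,0.373,0,0.26,0],[0.152,0.373,0,0.26,0],[0.152,0.373,0,0.26,0],[0.152,0.373,0,0.26,0],[0,0,0,0,0],[0,0,0.3,0,0],[0,0,0.3,0,0],[0,0,0,0,0],[0,0,0,0,0]]'
python3 far.py w8.png
```

```text
time: 22.32
tool_pos: [0.6249, -0.0063, 0.0286]
tcp_rot: [-2.323, -2.114, 0.001]
wrist_force: [-0.9, 0.7, -1.3]
width: 0.577
grip_force: 31.5
far row 217.5
```

View pics/w8.png

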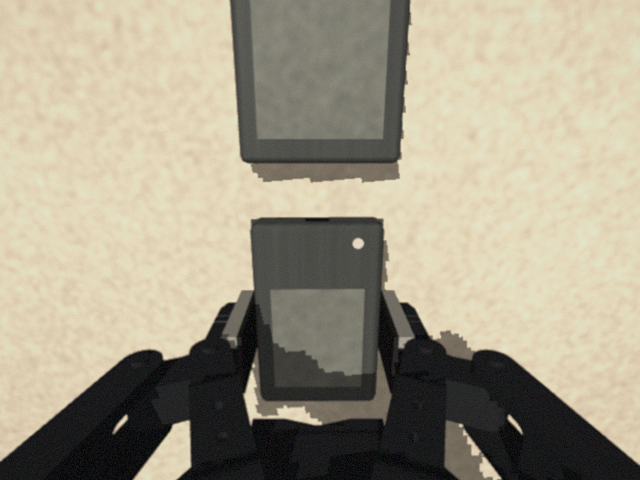

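Run:
```python
from h import *
s=bot.read_state();w=bot.read_camera('wrist');g=cv2.GaussianBlur(cv2.cvtColor(w['pixels'],cv2.COLOR_RGB2GRAY),(3,3),0).astype(float)
R=cv2.Rodrigues(np.array(s['tcp_rot']))[0];c=np.array(s['tool_pos'])
def tool(uv,z): return np.round(R[:,:2].T[:, :2]@(ray(w,uv,z)-c[:2]),4)
def zc(v,lo,sg): # subpixel edge
    d=sg*np.diff(v); i=int(np.argmax(d));a,b,e=d[i-1:i+2];return lo+i+.5+.5*(a-e)/(a-2*b+e)
cols=np.arange(260,385,10);r=[zc(g[145:172,q],145,1) for q in cols];k=np.polyfit(cols,r,1);print('large edge row',np.polyval(k,317),'slope',k[0])
r0=np.polyval(k,317);print('large near edge',tool((317,r0),.018),tool((317,r0),.0), 'two',tool((250,np.polyval(k,250)),.018),tool((390,np.polyval(k,390)),.018))
for rr_ in (40,80,120,145):
    L=zc(g[rr_,215:262],215,-1);Rr=zc(g[rr_,385:425],385,1);a,b=tool((L,rr_),.018),tool((Rr,rr_),.018);print('large sides',a,b,'mid',(a+b)/2,'w',np.linalg.norm(b-a))
z=.0286+.0012
for rr_ in (235,260,280):
    L=zc(g[rr_,235:270],235,-1);Rr=zc(g[rr_,370:398],370,1);a,b=tool((L,rr_),z+.012),tool((Rr,rr_),z+.012);print('small sides',a,b,'mid',(a+b)/2,'w',np.linalg.norm(b-a))
r=[zc(g[205:228,q],205,-1) for q in cols[:-1]];print('small far',tool((317,np.median(r)),z),'top',tool((317,np.median(r)+7.5),z+.014))
print(c,np.arctan2(R[1,0],R[0,0])-np.pi/2)
```

```text
large edge row 162.78649888160385 slope 0.00037057013947782943
large near edge [ 0.0584 -0.0002] [ 0.0563 -0.0002] two [ 0.0584 -0.0279] [0.0583 0.03  ]
large sides [ 0.1038 -0.0324] [0.1037 0.0331] mid [0.10375 0.00035] w 0.06550007633583338
large sides [ 0.0899 -0.0324] [0.0899 0.0339] mid [0.0899  0.00075] w 0.0663
large sides [ 0.0752 -0.0323] [0.0752 0.033 ] mid [0.0752  0.00035] w 0.0653
large sides [ 0.0655 -0.0323] [0.0655 0.0329] mid [0.0655 0.0003] w 0.06520000000000001
small sides [ 0.0346 -0.025 ] [0.0346 0.0245] mid [ 0.0346  -0.00025] w 0.0495
small sides [ 0.0247 -0.025 ] [0.0246 0.0264] mid [0.02465 0.0007 ] w 0.05140009727617254
small sides [ 0.0164 -0.025 ] [0.0163 0.0266] mid [0.01635 0.0008 ] w 0.05160009689913382
small far [ 0.0384 -0.0002] top [ 0.0393 -0.0002]
[ 0.62556328 -0.00628729  0.02924531] -0.09413099356595422
```

```bash
python3 -m creep '[[-0.01,0,0.25,0,0],[0,0,0.2,0,0],[0,0,0.08,0,0],[0,0,0.04,0,0],[0,0,0.02,0,0],[0,0,0,0,0],[0,0,0,0,0]]'
```

```text
time: 23.3
tool_pos: [0.6258, -0.0067, -0.0]
tcp_rot: [2.323, 2.114, 0.001]
wrist_force: [-0.4, -0.2, -0.8]
width: 0.578
grip_force: 31.6
```

```bash
python3 -m creep '[[0,0,0.02,0,0],[0,0,0.01,0,0],[0,0,0,0,0]]'
```

```text
time: 23.68
tool_pos: [0.6258, -0.0067, -0.0011]
tcp_rot: [2.323, 2.114, 0.001]
wrist_force: [-2.6, 0.7, 5.4]
width: 0.575
grip_force: 32.2
```

```bash
python3 -m creep '[[0,0,0,0,0.9],[0,0,0,0,1],[0,0,0,0,1],[0,0,-0.3,0,1],[0,0,-0.6,0,1],[0,0,-0.7,0,1],[0.5,0,-0.4,0,1],[0.6,0,0,0,1],[0.6,0,0,0,1],[0.4,0,0,0,1],[0,0,0,0,1],[0,0,0,0,1]]'
cat > gaps.py <<'E'
from h import *
s=bot.read_state();w=bot.read_camera('wrist');save(w,'gap.png')
g=cv2.GaussianBlur(cv2.cvtColor(w['pixels'],cv2.COLOR_RGB2GRAY),(3,3),0).astype(float)
R=cv2.Rodrigues(np.array(s['tcp_rot']))[0];c=np.array(s['tool_pos']);print(c)
def tool(uv,z): return np.round(R[:,:2].T[:,:2]@(ray(w,uv,z)-c[:2]),4)
for col in (305,317,330):
    v=g[:300,col];d=np.diff(v);idx=[i for i in range(2,297) if abs(d[i])>10 and abs(d[i])==max(abs(d[i-3:i+4]))]
    print(col,[(i+.5,int(d[i]),tool((col,i+.5),0)[0],tool((col,i+.5),.02)[0],tool((col,i+.5),.05)[0]) for i in idx])
E
python3 gaps.py
```

```text
time: 25.18
tool_pos: [0.6352, 0.0972, 0.0981]
tcp_rot: [2.323, 2.115, -0.001]
wrist_force: [0.0, 0.8, 0.3]
width: 1.005
grip_force: 0.0
[0.6352105  0.09723306 0.09811334]
305 [(24.5, 19, np.float64(0.1274), np.float64(0.1232), np.float64(0.1168)), (34.5, -22, np.float64(0.1223), np.float64(0.1184), np.float64(0.1127)), (48.5, 20, np.float64(0.1149), np.float64(0.1117), np.float64(0.1069)), (58.5, -21, np.float64(0.1096), np.float64(0.1068), np.float64(0.1026)), (101.5, 37, np.float64(0.0855), np.float64(0.0848), np.float64(0.0836)), (137.5, -17, np.float64(0.0641), np.float64(0.0651), np.float64(0.0666)), (189.5, 15, np.float64(0.0308), np.float64(0.0346), np.float64(0.0403)), (293.5, -16, np.float64(-0.0454), np.float64(-0.0353), np.float64(-0.0201))]
317 [(24.5, 19, np.float64(0.1274), np.float64(0.1232), np.float64(0.1168)), (34.5, -22, np.float64(0.1223), np.float64(0.1184), np.float64(0.1127)), (48.5, 18, np.float64(0.1149), np.float64(0.1117), np.float64(0.1069)), (58.5, -19, np.float64(0.1096), np.float64(0.1068), np.float64(0.1026)), (101.5, 34, np.float64(0.0855), np.float64(0.0848), np.float64(0.0836)), (136.5, -29, np.float64(0.0647), np.float64(0.0657), np.float64(0.0671)), (189.5, 14, np.float64(0.0308), np.float64(0.0346), np.float64(0.0402)), (293.5, -14, np.float64(-0.0454), np.float64(-0.0353), np.float64(-0.0201))]
330 [(24.5, 21, np.float64(0.1274), np.float64(0.1232), np.float64(0.1168)), (34.5, -21, np.float64(0.1223), np.float64(0.1184), np.float64(0.1127)), (48.5, 21, np.float64(0.1149), np.float64(0.1117), np.float64(0.1068)), (58.5, -21, np.float64(0.1096), np.float64(0.1068), np.float64(0.1026)), (101.5, 36, np.float64(0.0855), np.float64(0.0848), np.float64(0.0836)), (137.5, -16, np.float64(0.0641), np.float64(0.0651), np.float64(0.0666)), (189.5, 18, np.float64(0.0308), np.float64(0.0346), np.float64(0.0402)), (293.5, -14, np.float64(-0.0454), np.float64(-0.0353), np.float64(-0.0201))]
```

View pics/gap.png

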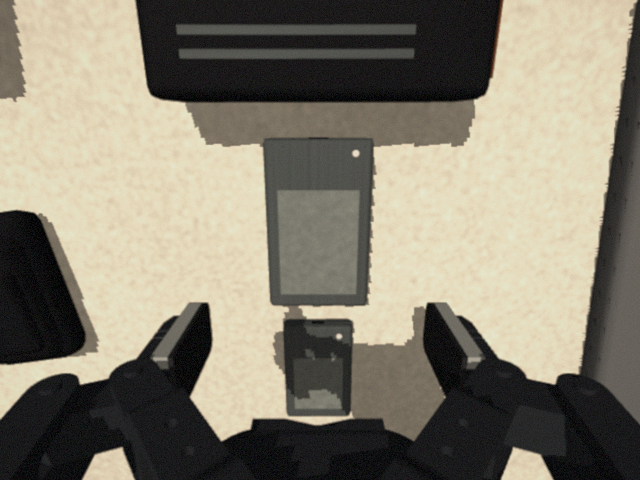

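```bash
python3 -c "
from h import *
go(.4374,.2454,.16,1.32,12)"
```

```text
from [0.6352 0.097  0.098  1.4763] n 12 row [0.19, -0.366, -0.103, 0.13]
```

```bash
python3 -m creep '[[0.19,-0.366,-0.103,0.13,1],[0.19,-0.366,-0.103,0.13,1],[0.19,-0.366,-0.103,0.13,1],[0.19,-0.366,-0.103,0.13,1],[0.19,-0.366,-0.103,0.13,1],[0.19,-0.366,-0.103,0.13,1],[0.19,-0.366,-0.103,0.13,1],[0.19,-0.366,-0.103,0.13,1],[0.19,-0.366,-0.103,0.13,1],[0.19,-0.366,-0.103,0.13,1],[0.19,-0.366,-0.103,0.13,1],[0.19,-0.366,-0.103,0.13,1],[0,0,0,0,1],[0,0,0,0,1]]'
python3 look.py w9.png router computer
```

```text
time: 26.98
tool_pos: [0.4374, 0.2464, 0.1602]
tcp_rot: [2.48, 1.928, 0.001]
wrist_force: [0.5, -0.5, -0.7]
width: 1.004
grip_force: 0.0
router score 0.73 [265.0, 166.0, 355.0, 252.0] pose [0.4353 0.2556 1.3748] err 0.109
computer score 0.97 [469.0, 0.0, 640.0, 258.0] pose [ 0.6562  0.2694 -0.0931] err 0.012
```

View pics/w9.png

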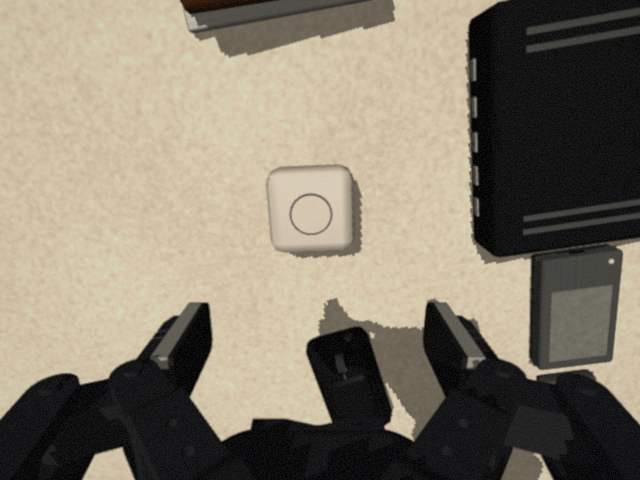

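```bash
python3 -c "
from h import *
w=bot.read_camera('wrist');print(ray(w,(311,214),.038));c=ray(w,(311,214),.038)
go(c[0],c[1],.0,1.375,8)"
```

```text
[0.43546558 0.25485703]
from [0.4379 0.246  0.1597 1.3201] n 8 row [0.02, -0.011, 0.399, -0.069]
```

```bash
python3 -m creep '[[0.02,-0.011,0.5,-0.069,1],[0.02,-0.011,0.5,-0.069,1],[0.02,-0.011,0.5,-0.069,1],[0.02,-0.011,0.5,-0.069,1],[0.02,-0.011,0.5,-0.069,1],[0.02,-0.011,0.4,-0.069,1],[0.02,-0.011,0.2,-0.069,1],[0.02,-0.011,0.09,-0.069,1],[0,0,0,0,1],[0,0,0,0,0],[0,0,0,0,0],[0,0,0,0,0],[0,0,0,0,0],[0,0,0,0,0],[0,0,-0.3,0,0],[0,0,-0.7,0,0],[0,0,-0.7,0,0],[0,0,-0.6,0,0],[0,0,0,0,0]]' 35
python3 far.py w10.png
python3 -c "
from tgt import *
go(.6515,.2665,.11,1.4773,10)"
```

```text
time: 29.55
tool_pos: [0.4373, 0.2562, 0.1184]
tcp_rot: [2.426, 1.994, 0.01]
wrist_force: [0.3, 0.4, -2.5]
width: 0.768
grip_force: 40.3
far row 238.5
from [0.4358 0.2554 0.1164 1.376 ] n 10 row [0.086, 0.423, 0.013, -0.101]
```

View pics/w10.png

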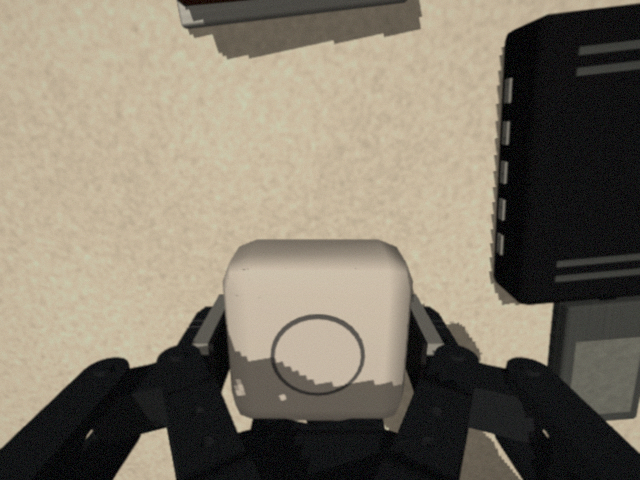

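```bash
python3 -c "
from h import *
s=bot.read_state();w=bot.read_camera('wrist');R=cv2.Rodrigues(np.array(s['tcp_rot']))[0];c=np.array(s['tool_pos'])
print(c,R[:2,:2].T@(ray(w,(318,355),c[2]+.038)-c[:2]))
go(.652,.267,.117,1.4773,10,[.4358,.2555,.117,1.375])"
```

```text
[0.4357977  0.25543315 0.11637742] [0.00070103 0.00032959]
from [0.4358 0.2555 0.117  1.375 ] n 10 row [0.087, 0.424, 0.0, -0.102]
```

```bash
python3 -m creep '[[0.087,0.424,0,-0.102,0],[0.087,0.424,0,-0.102,0],[0.087,0.424,0,-0.102,0],[0.087,0.424,0,-0.102,0],[0.087,0.424,0,-0.102,0],[0.087,0.424,0,-0.102,0],[0.087,0.424,0,-0.102,0],[0.087,0.424,0,-0.102,0],[0.087,0.424,0,-0.102,0],[0.087,0.424,0,-0.102,0],[0,0,0,0,0],[0,0,0.4,0,0],[0,0,0.4,0,0],[0,0,0.2,0,0],[0,0,0,0,0],[0,0,0,0,0]]'
python3 far.py w11.png
```

```text
time: 31.65
tool_pos: [0.6516, 0.2669, 0.066]
tcp_rot: [2.322, 2.116, 0.002]
wrist_force: [-0.0, -0.4, -2.0]
width: 0.765
grip_force: 40.3
far row 152.5
```

View pics/w11.png

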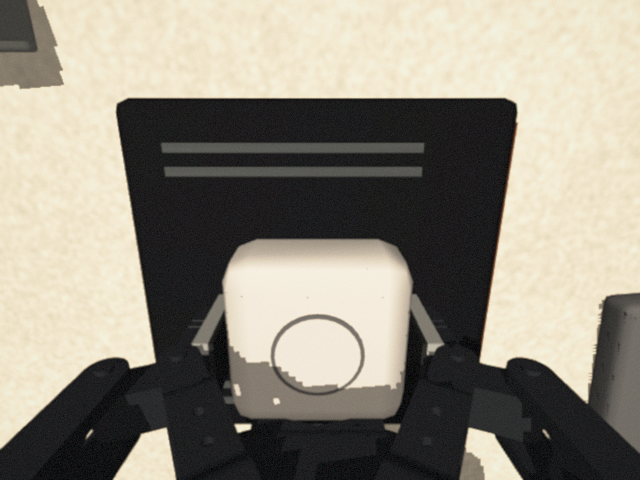

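```bash
python3 -c "
from h import *
s=bot.read_state();w=bot.read_camera('wrist');R=cv2.Rodrigues(np.array(s['tcp_rot']))[0];c=np.array(s['tool_pos'])
for uv,z in (((317,98),.05),((317,98),0.),((124,150),.05),((511,150),.05)): print(c,R[:2,:2].T@(ray(w,uv,z)-c[:2]))"
python3 -m creep '[[0,0,0.16,0,0],[0,0,0.08,0,0],[0,0,0.03,0,0],[0,0,0,0,0],[0,0,0,0,0]]'
```

```text
[0.65197396 0.26704733 0.06646622] [ 0.0836759  -0.00012396]
[0.65197396 0.26704733 0.06646622] [ 8.61154685e-02 -9.36822962e-05]
[0.65197396 0.26704733 0.06646622] [ 0.06303739 -0.08157497]
[0.65197396 0.26704733 0.06646622] [0.06289891 0.08180927]
time: 32.38
tool_pos: [0.6514, 0.2667, 0.052]
tcp_rot: [2.322, 2.116, 0.0]
wrist_force: [-0.6, -0.6, -1.8]
width: 0.766
grip_force: 40.2
```

Centred to within about 1 mm; lowering onto contact.

```bash
python3 -m creep '[[0,0,0.015,0,0],[0,0,0.015,0,0],[0,0,0,0,0]]'
```

```text
time: 32.75
tool_pos: [0.6515, 0.2668, 0.0515]
tcp_rot: [2.322, 2.116, 0.001]
wrist_force: [-3.3, -2.3, 5.1]
width: 0.767
grip_force: 41.0
```

```bash
python3 -m creep '[[0,0,0,0,0.9],[0,0,0,0,1],[0,0,0,0,1],[0,0,-0.2,0,1],[0,0,-0.5,0,1],[0,0,-0.7,0,1],[0,0,-0.7,0,1],[0,0,0,0,1]]'
python3 -c "
from h import *
go(.427,.06,.14,1.637,12)"
```

```text
time: 33.75
tool_pos: [0.6543, 0.2679, 0.1611]
tcp_rot: [2.319, 2.114, 0.013]
wrist_force: [-0.4, 0.5, -0.2]
width: 1.004
grip_force: 0.0
from [0.6543 0.2679 0.1611 1.478 ] n 12 row [-0.354, -0.372, 0.035, -0.132]
```

```bash
python3 -m creep '[[-0.354,-0.372,0.035,-0.132,1],[-0.354,-0.372,0.035,-0.132,1],[-0.354,-0.372,0.035,-0.132,1],[-0.354,-0.372,0.035,-0.132,1],[-0.354,-0.372,0.035,-0.132,1],[-0.354,-0.372,0.035,-0.132,1],[-0.354,-0.372,0.035,-0.132,1],[-0.354,-0.372,0.035,-0.132,1],[-0.354,-0.372,0.035,-0.132,1],[-0.354,-0.372,0.035,-0.132,1],[-0.354,-0.372,0.035,-0.132,1],[-0.354,-0.372,0.035,-0.132,1],[0,0,0,0,1],[0,0,0,0,1]]'
python3 look.py w12.png mouse
```

```text
time: 35.5
tool_pos: [0.4244, 0.0593, 0.1344]
tcp_rot: [2.148, 2.292, 0.001]
wrist_force: [0.3, -0.8, -1.6]
width: 1.004
grip_force: 0.0
mouse score 0.59 [284.0, 119.0, 369.0, 268.0] pose [0.4274 0.0805 0.0497] err 0.071
```

View pics/w12.png

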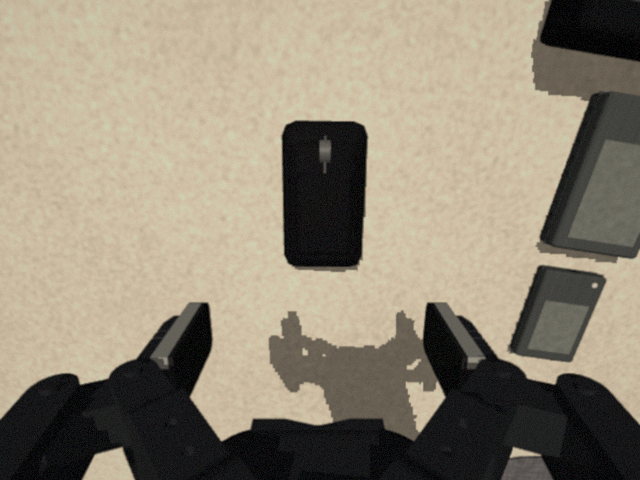

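```bash
python3 -c "
from h import *
go(.4274,.0800,-.003,1.625,7)"
```

```text
from [0.4248 0.0595 0.1346 1.6366] n 7 row [0.058, 0.011, 0.393, 0.017]
```

```bash
python3 -m creep '[[0.058,0.011,0.5,0.017,1],[0.058,0.011,0.55,0.017,1],[0.058,0.011,0.55,0.017,1],[0.058,0.011,0.55,0.017,1],[0.058,0.011,0.35,0.017,1],[0.058,0.011,0.17,0.017,1],[0.058,0.011,0.08,0.017,1],[0,0,0,0,1],[0,0,0,0,0],[0,0,0,0,0],[0,0,0,0,0],[0,0,0,0,0],[0,0,0,0,0]]' 25
python3 -m creep '[[0,0,-0.3,0,0],[0,0,-0.7,0,0],[0,0,-0.7,0,0],[0,0,0,0,0]]'
python3 far.py w13.png
```

```text
time: 37.22
tool_pos: [0.4276, 0.0796, -0.0023]
tcp_rot: [2.16, 2.279, 0.002]
wrist_force: [-0.3, -0.1, 6.3]
width: 0.698
grip_force: 28.5
time: 37.72
tool_pos: [0.4293, 0.0799, 0.0853]
tcp_rot: [2.158, 2.277, 0.008]
wrist_force: [0.4, -0.8, -1.0]
width: 0.698
grip_force: 27.8
far row 183.5
```

View pics/w13.png

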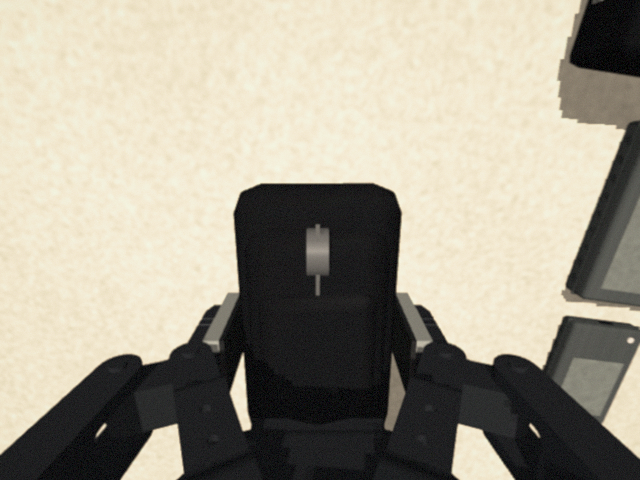

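```bash
python3 -c "
from h import *
go(.6545,-.2535,.082,1.5,14)"
```

```text
from [0.4277 0.0797 0.0835 1.6244] n 14 row [-0.475, 0.326, 0.002, 0.089]
```

```bash
python3 -m creep '[[-0.475,0.326,0,0.089,0],[-0.475,0.326,0,0.089,0],[-0.475,0.326,0,0.089,0],[-0.475,0.326,0,0.089,0],[-0.475,0.326,0,0.089,0],[-0.475,0.326,0,0.089,0],[-0.475,0.326,0,0.089,0],[-0.475,0.326,0,0.089,0],[-0.475,0.326,0,0.089,0],[-0.475,0.326,0,0.089,0],[-0.475,0.326,0,0.089,0],[-0.475,0.326,0,0.089,0],[-0.475,0.326,0,0.089,0],[-0.475,0.326,0,0.089,0],[0,0,0,0,0],[0,0,0.4,0,0],[0,0,0.4,0,0],[0,0,0.2,0,0],[0,0,0,0,0],[0,0,0,0,0]]'
python3 - <<'E'
from h import *
w=bot.read_camera('wrist');save(w,'w14.png');s=bot.read_state();R=cv2.Rodrigues(np.array(s['tcp_rot']))[0];c=np.array(s['tool_pos']);print(c)
print('front',R[:2,:2].T@(ray(w,(318,184),c[2]+.0025+.012)-c[:2]))
# mat rim points: boundary of grey mat vs desk, fit circle of radius .09
g=cv2.GaussianBlur(cv2.cvtColor(w['pixels'],cv2.COLOR_RGB2GRAY),(5,5),0).astype(float)
P=[]
for col in range(200,440,10):
    d=-np.diff(g[20:175,col]);i=np.argmax(d)
    if d[i]>12:P.append(ray(w,(col,20.5+i),.004))
P=np.array(P)
from scipy.optimize import least_squares
r=least_squares(lambda v:np.hypot(*(P-v).T)-.09,[.6545,-.2535],loss='soft_l1',f_scale=.001);print(len(P),r.x,np.abs(r.fun).mean())
E
```

```text
time: 40.28
tool_pos: [0.6537, -0.2536, 0.0324]
tcp_rot: [2.298, 2.141, 0.001]
wrist_force: [0.4, -0.2, 0.1]
width: 0.697
grip_force: 27.7
[ 0.65405219 -0.25381995  0.03283913]
front [ 0.05424149 -0.00015422]
24 [ 0.65452612 -0.25450825] 0.00020316198535906028
```

```bash
python3 -m creep '[[-0.014,0.01,0.25,0,0],[0,0,0.2,0,0],[0,0,0.09,0,0],[0,0,0.04,0,0],[0,0,0.02,0,0],[0,0,0,0,0],[0,0,0,0,0]]'
```

```text
time: 41.2
tool_pos: [0.654, -0.2545, 0.0023]
tcp_rot: [2.298, 2.141, 0.0]
wrist_force: [0.3, 0.8, -2.2]
width: 0.7
grip_force: 27.7
```

```bash
python3 -m creep '[[0,0,0.015,0,0],[0,0,0.01,0,0],[0,0,0,0,0]]'
```

```text
time: 41.58
tool_pos: [0.6541, -0.2545, 0.0018]
tcp_rot: [2.298, 2.141, 0.0]
wrist_force: [-1.9, 0.6, 4.9]
width: 0.694
grip_force: 28.4
```

Contact; release, rise and check everything.

```bash
python3 -m creep '[[0,0,0,0,0.9],[0,0,0,0,1],[0,0,0,0,1],[0,0,-0.2,0,1],[0,0,-0.5,0,1],[0,0,-0.7,0,1],[0,0,-0.7,0,1],[0,0,-0.7,0,1],[0,0,-0.7,0,1],[0,0,-0.7,0,1],[-0.3,0,-0.7,0,1],[-0.5,0,-0.5,0,1],[0,0,0,0,1],[0,0,0,0,1]]'
python3 look.py w15.png mouse mat small_drive large_drive
python3 - <<'E'
from h import *
p=bot.read_camera('scene');a=p['pixels'][...,::-1];b=cv2.resize(a[150:350,100:520],(798,380));cv2.imwrite('pics/end.png',b)
for n in('stapler','mug'):print(n,[np.round(d['bbox']).tolist() for d in bot.look_for(n,p)[:2]])
E
```

```text
time: 43.32
tool_pos: [0.6505, -0.2937, 0.27]
tcp_rot: [-2.298, -2.14, -0.0]
wrist_force: [-0.1, 1.3, -0.7]
width: 0.999
grip_force: 0.0
mouse score 0.88 [292.0, 97.0, 350.0, 202.0] pose [ 0.6541 -0.2538  3.0672] err 0.069
mat score 0.68 [241.0, 63.0, 402.0, 230.0] pose [ 0.6549 -0.2541  0.1045] err 0.407
small_drive score 0.6 [293.0, 99.0, 348.0, 203.0] pose [ 0.6555 -0.2416  3.0701] err 0.324
large_drive None
stapler [[433.0, 180.0, 458.0, 221.0]]
mug [[131.0, 208.0, 165.0, 248.0]]
```

View pics/end.png

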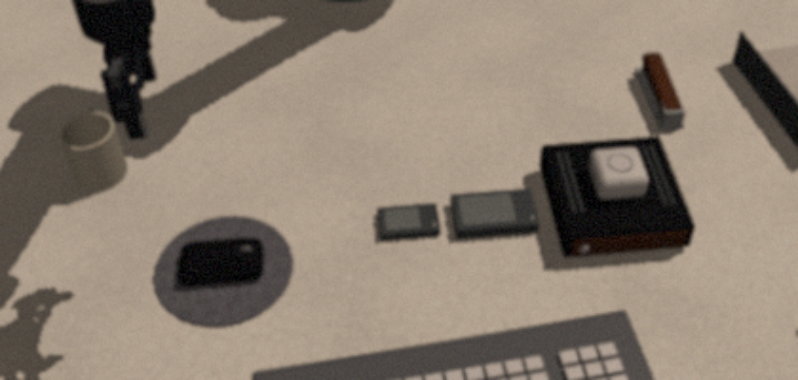

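```bash
python3 -c "
from workcell import bot
print(bot.finish_job())"
```

```text
the job is handed in; nothing more can be done
None
```

The desk is set up and the job handed in at about 43 s: both drives are in line with gaps of about 20–21 mm, the router is centred upright on the computer, the mouse is centred on the mat, and the stapler and mug were not touched.

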